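# Re-range the welding set with the output off

## Task

The small welding set's output is on, and it must never be re-ranged under load. With a fingertip, flick its output switch off (towards the side with the sockets), push the long-handled range selector clockwise, click by click, to the sixth of its eight steps counted from the low end, and only then flick the switch on again. Only push: do not pinch the handle or the switch, and leave the small round knob, the set itself and the things round it where they are.

Things in the scene. Friction and masses are not known exactly. Their poses are not given: they have to be found in the camera images.
- welding_set: welding set: a loose but heavy (about 4.5 kg) grey sheet-steel case on rubber feet, 125 mm (x) x 290 mm (y) x 92 mm tall, controls on its flat top; origin under the centre of its underside. Its x axis points from the front face (two round sockets, towards the robot) to the back (steel carrying handle), y to the left seen from the front, z up.
- panel (a point): centre of the flat top panel of the set, with the set's axes. On the panel, in these axes, in mm: the selector's axis at (-12, -62), the output switch's pivot at (4, 83), the small round trim knob at (-34, 27).
- range_selector (a joint): selector angle in rad, growing clockwise from above. Eight detent steps pi/6 apart: step 1 (low end) reads 0, step n (n-1)*pi/6, step 6 2.618; stops 0.1 rad beyond steps 1 and 8. A sprung roller pulls it into the nearest step (it may stay poised within 0.06 rad of the crest half-way between two); leaving a step takes about 4 N at the handle's end. It starts in step 1, 2 or 3.
- selector_axis (a point): a point on the selector's axis, 17 mm above the panel. It turns with the handle: its x axis points along the handle to the long end, z up. At joint value q the handle points 1.833 - q rad counter-clockwise from the panel's x axis: step 1 to the left, step 8 to the right. White marks on the panel, 49 to 60 mm from the axis, grow wider and longer from step 1 to step 8.
- selector_tip (a point): a point in the handle near its long end, 44 mm from the axis, 17 mm above the panel. The handle is a black rounded bar, 16 mm wide, from 19 mm on the short side to 47 mm on the long side of the axis, its sides 6 to 27 mm above the panel, a white line on top of the long end. Under it are a hub 34 mm across and a skirt 52 mm across and 6 mm high.
- output_switch (a joint): lean of the output switch in rad: +0.40, leaning to the back of the set, is ON (white bar on the panel); -0.40, leaning to the front, is OFF (white ring on the panel). A spring snaps it over beyond 0, which takes about 3 to 5 N along its swing near the end of the bat. It starts ON.
- switch_tip (a point): a point in the switch's steel bat, 30 mm from its pivot. The pivot lies 4 mm above the panel, its axis along the set's y. The bat is 13 mm wide (y), 10 mm thick and ends 38 mm from the pivot; a steel collar 26 mm across and 5 mm high surrounds its foot.
- trim_knob (a joint): angle of the small round black trim knob, 29 mm across and 18 mm tall, in rad; no detents, turns easily; to be left alone
- soapstone: flat white soapstone stick, 12 x 100 x 8 mm, lying on the left end of the panel, beside the switch; bystander (origin at the centre of its underside)
- mug: dark mug, 87 mm wide, 96 mm tall, standing on the bench; bystander (origin at the centre of its underside)
- nut_tin: shallow open tin of nuts, 86 mm across, 42 mm tall; bystander (origin at the centre of its underside)
- flap_disc: round brown grinding flap disc, 116 mm across, 22 mm thick; bystander (origin at the centre of its underside)
- aerosol: upright spray can with a yellow cap, 67 mm across, 225 mm tall; bystander (origin at the centre of its underside)
- pipe_offcut: short piece of steel pipe, 27 mm across, 90 mm long, lying; bystander (origin at the centre of its underside)

How it is judged:
By the outcome, as a careful person would: the job done as asked, in the order asked, and still so for the second after the job is handed in, with the robot touching nothing.
It also fails if it takes over 58 s, if anything falls off the work surface, if the arm or the gripper's body presses on something with over 40 N, if the wrist force passes 120 N, or if a joint passes its speed limit or range.

## Robot

A 7-joint arm with a two-finger parallel gripper is mounted at the origin on the work surface; the furniture and walls round the work are solid. World frame = base frame: x ahead of the robot, y to its left, z up, the work surface at z = 0. Lengths are in m, angles in rad, forces in N, time in s.
With the tool pointing down it reaches from about 0.425 to 0.825 m from the base axis. Payload 3.6 kg.
Tool frame: the origin (TCP) lies where the fingers leave the gripper's body, on its centre line; the fingertips stand 73 mm ahead of it and the grasp point (between the pads) lies 54 mm ahead of it; z points along the fingers, y is the line along which they close (so a half turn about z gives the same grasp; the last joint's range is limited). The gripper opens to 85 mm and grips with 20 to 120 N. Pads are 22 mm wide; open, the fingers measure 114 mm over their backs; the gripper's body (76 mm by 85 mm) begins 54 mm behind the grasp point. The pads swing forward as they close: fully open they stand 13 mm farther back than shut.
Start: joints at [-1.312, 0.615, -0.013, 1.423, 0.008, 1.103, -0.04], TCP at [0.183, 0.624, 0.304] pointing down, gripper open.
Joint ranges: [-3.12, 3.12], [-0.3, 2.06], [-1.34, 1.32], [0.26, 2.42], [-1.36, 4.5], [0.01, 1.98], [-2.84, 2.84]. Speed limits (rad/s): [2.79, 2.79, 3.14, 3.14, 3.14, 3.14, 3.14].

## Interface

Orientations are given as a unit quaternion [x, y, z, w].
In Python, from station import arm, snapshot, camera_info, ticket gives the robot as it stands. Calls block until the motion is done:
- arm.movep(position, orientation): joint-space move of the TCP to a pose.
- arm.line_to(position, velocity=0.15, ori=None): straight line of the TCP; ori=None keeps the orientation; velocity is the mean speed in m/s.
- arm.move_j(angles): joint-space move.
- arm.move_gripper(opening, effort=None): opening from 0.0 (shut) to 1.0 (fully open); effort is the grip in N (None keeps the last); returns when the fingers have stopped.
- arm.pause(seconds).
- arm.ik(position, orientation): joint angles nearest the present ones, or None.
- snapshot(name): name is "side" or "top"; returns the picture (384x512x3 uint8, blue, green, red); there is no depth.
- camera_info(name): a dict with "fx", "fy", "cx", "cy" (pixels), "R" (3x3) and "t" (3): a world point X has camera coordinates R X + t. Camera axes: x right, y down, z forward; pixel columns grow to the right and rows downward; lengths in m; the calibration is good to about 2 mm. A picture is of the moment at which its call begins. camera_info takes no time and is no camera call.
A pose or a line that the arm cannot do raises arm.MotionError and nothing moves.
- ticket.finish_job(): hands the job in; it is judged then, once.
Readings, each from a call of its own:
- arm.read_time(): time.
- arm.read_joint_positions(): joint angles.
- arm.read_dq(): joint speeds.
- arm.read_effort(): joint torques, N m.
- arm.read_tool_pos(): TCP position.
- arm.read_eef_rot(): TCP orientation.
- arm.read_ft_force(): force on the tool from outside, world axes, zero at the start.
- arm.read_wrist_torque(): the same for the moment, N m.
- arm.read_opening(): opening from 0.0 (shut) to 1.0 (fully open).
- arm.read_finger_force(): force on a finger pad.
Only numpy, scipy, OpenCV 4.12 (cv2) and the standard library are available. Lean on these libraries where they do the work, as an engineer would, in place of code of your own. Each camera call takes 0.05 s, during which the arm holds its last target. There are 200 camera calls.

## Working session

There is one attempt and no reset: what is moved stays moved. The work goes in short steps, each a Python script; the robot and the scene stay as the last script left them, time stands still between calls to the robot, and variables do not carry over. Pictures are saved under pics/ and viewed, at most 10 in all, crops included, and the job is handed in when it is done.

```bash
ls; mkdir -p pics; python3 - <<'E'
from station import arm,snapshot,camera_info
import cv2,numpy as np
for n in("side","top"):
    im=snapshot(n); cv2.imwrite(f"pics/{n}0.png",im)
    c=camera_info(n); print(n,c["fx"],c["fy"],c["cx"],c["cy"],(-np.array(c["R"]).T@c["t"]).round(3),np.array(c["R"]).round(3).tolist())
print(arm.read_time(),arm.read_tool_pos(),arm.read_eef_rot())
E
```

```text
pics
side 480.17614626922443 480.17614626922443 251.40411299438375 198.4096345583939 [0.6   1.332 0.962] [[-0.999, 0.035, -0.01], [0.028, 0.562, -0.826], [-0.023, -0.826, -0.563]]
top 415.4678643467829 415.4678643467829 252.83148947554884 196.53380806246676 [0.417 0.044 1.267] [[0.02, -1.0, -0.012], [-0.995, -0.019, -0.102], [0.102, 0.014, -0.995]]
0.1 [0.18243591 0.62329032 0.30283829] [ 1.41867797e-01  9.89884875e-01 -1.19579461e-03 -1.78197877e-04]
```

View pics/side0.png

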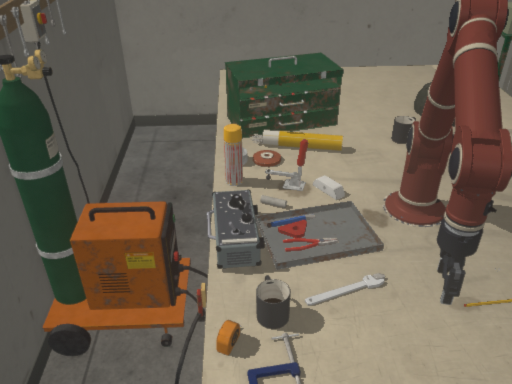

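View pics/top0.png

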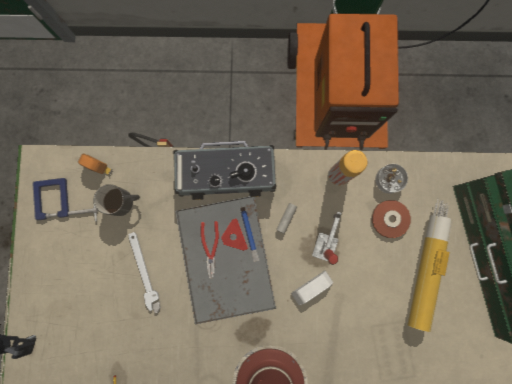

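The top view shows the set at columns 174–275, rows 147–195. The selector is near (245,172), the trim knob near (216,180) and the switch near (195,169). I'll enlarge both views of the set.

```bash
python3 - <<'E'
import cv2,numpy as np
t=cv2.imread("pics/top0.png")[135:205,165:285]; s=cv2.imread("pics/side0.png")[180:275,200:270]
a=cv2.resize(t,None,fx=6.5,fy=6.5,interpolation=cv2.INTER_CUBIC)
b=cv2.resize(s,None,fx=6,fy=6,interpolation=cv2.INTER_CUBIC)
cv2.imwrite("pics/tc.png",a);cv2.imwrite("pics/sc.png",b)
E
```

```text
(no output)
```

View pics/tc.png

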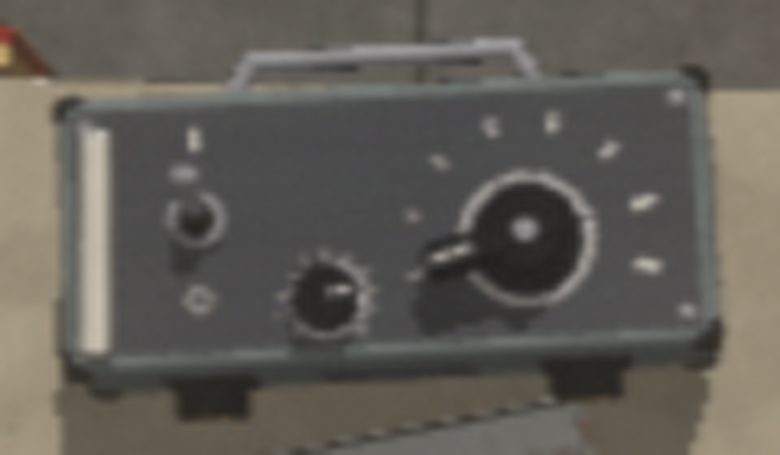

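View pics/sc.png

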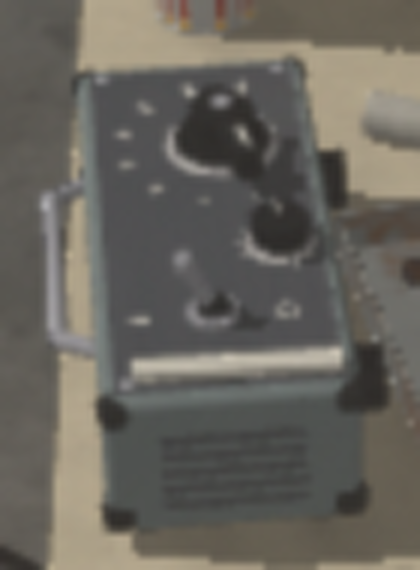

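The handle points at the smallest mark (top crop (415,275)), so the selector is at step 1. The bat leans to the back towards the bar, so the switch is ON. Next I measure the eight marks, the bar and the ring in both views.

```bash
cat > meas.py <<'E'
import cv2,numpy as np
from station import camera_info
def cen(im,p,r=2.6):
    g=im.astype(float).min(2); x,y=p; x0,y0=int(round(x)),int(round(y)); k=4
    w=g[y0-k:y0+k+1,x0-k:x0+k+1]; Y,X=np.mgrid[y0-k:y0+k+1,x0-k:x0+k+1]
    m=np.clip(w-np.median(w)-12,0,None)*(np.hypot(X-x,Y-y)<=r)
    return np.array([(m*X).sum(),(m*Y).sum()])/m.sum() if m.sum()>20 else np.array([x,y])*np.nan
def P(n):
    c=camera_info(n);return np.array([[c["fx"],0,c["cx"]],[0,c["fy"],c["cy"]],[0,0,1]])@np.c_[c["R"],c["t"]]
def plane(n,px,z):
    M=P(n);H=np.c_[M[:,:2],M[:,2]*z+M[:,3]];q=np.linalg.inv(H)@[*px,1];return q[:2]/q[2]
def tri(a,b):
    X=cv2.triangulatePoints(P("top"),P("side"),np.array(a,float),np.array(b,float)).ravel();return X[:3]/X[3]
def rigid(A,B):
    a,b=A.mean(0),B.mean(0);p=A-a;q=B-b
    th=np.arctan2((p[:,0]*q[:,1]-p[:,1]*q[:,0]).sum(),(p*q).sum())
    R=np.array([[np.cos(th),-np.sin(th)],[np.sin(th),np.cos(th)]]);return th,R,b-R@a
E
python3 - <<'E'
from meas import *
t=cv2.imread("pics/top0.png");s=cv2.imread("pics/side0.png")
tp=np.array([(415,275),(412,215),(440,160),(490,128),(552,122),(608,150),(645,200),(647,265),(195,140),(200,300)])/6.5+[165,135]-.45
sp=np.array([(275,205),(204,200),(155,188),(126,165),(122,135),(145,107),(190,90),(240,87),(140,321),(288,310)])/6.+[200,180]-.45
a=1.833-np.arange(8)*np.pi/6
M=np.c_[-12+54.5*np.cos(a),-62+54.5*np.sin(a)]/1000
T=np.array([cen(t,p) for p in tp]);S=np.array([cen(s,p) for p in sp])
X=np.array([tri(p,q) for p,q in zip(T,S)])
print("tri",(X*1000).round(1).tolist())
z=np.nanmedian(X[:,2]);print("z",z)
for n,Q in(("top",T),("side",S)):
    W=np.array([plane(n,q,.092) for q in Q])
    ok=~np.isnan(W[:8,0]);ok[0]=False
    th,R,d=rigid(M[ok],W[:8][ok]);print(n,np.degrees(th),d*1000)
    print("res",((W[:8]-(M@R.T+d))*1000).round(1).tolist())
    print("bar/ring in set",((W[8:]-d)@R*1000).round(1).tolist())
E
```

```text
tri [[589.4, 132.6, 89.7], [nan, nan, nan], [645.5, 121.9, 92.5], [661.1, 99.4, 92.5], [663.4, 72.5, 93.2], [652.0, 47.3, 92.4], [628.7, 31.7, 92.7], [600.3, 29.2, 92.8], [652.6, 230.8, 92.8], [581.2, 226.5, 92.6]]
z 0.09264493243629218
top 4.608363624165497 [616.14940713 144.57774712]
res [[2.1, -1.1], [0.7, -2.1], [-0.4, -1.3], [-0.5, -0.6], [-0.3, 0.7], [-0.1, 0.9], [0.2, 1.3], [0.4, 1.0]]
bar/ring in set [[42.6, 83.3], [-28.8, 84.7]]
side 4.3140854793910135 [618.4234789  143.62183523]
res [[-6.6, 4.3], [nan, nan], [0.0, -1.4], [-0.6, -0.5], [-0.4, -0.3], [0.7, 0.9], [0.4, 0.9], [-0.2, 0.4]]
bar/ring in set [[41.2, 83.2], [-30.4, 84.4]]
```

```bash
cat > rob.py <<'E'
import numpy as np,cv2
from station import arm,snapshot,camera_info
C=np.array([.6172,.1441]);YAW=np.radians(4.1);ZP=.0925
def pose(x,y,h,a):   # set coordinates mm, tip height above panel mm, tool-x angle in set frame deg
    R=np.array([[np.cos(YAW),-np.sin(YAW)],[np.sin(YAW),np.cos(YAW)]])
    p=C+R@np.array([x,y])/1000; t=(np.radians(a)+YAW)/2
    return [*p,ZP+h/1000+.073],[np.cos(t),np.sin(t),0.,0.]
def line(x,y,h,a,v=.15):
    p,o=pose(x,y,h,a);arm.line_to(p,velocity=v,ori=o)
E
python3 - <<'E'
from rob import *
arm.move_gripper(0.0)
p,o=pose(45,83,70,180)
arm.movep(p,o)
print(arm.read_time(),p,arm.read_tool_pos(),arm.read_joint_positions(),arm.read_opening(),arm.read_ft_force())
out=[]
for n in("top","side"):
    im=snapshot(n);cv2.imwrite(f"pics/{n}1.png",im)
    c=camera_info(n)
    X=np.array(c["R"])@(np.array(p)-[0,0,.073])+c["t"];u=np.array([c["fx"]*X[0]/X[2]+c["cx"],c["fy"]*X[1]/X[2]+c["cy"]]);print(n,u)
    x0,y0=(u-[32,45]).astype(int); x0=max(x0,0);y0=max(y0,0)
    k=im[y0:y0+90,x0:x0+64];print(x0,y0);out.append(cv2.resize(k,(384,540),interpolation=cv2.INTER_CUBIC))
cv2.imwrite("pics/c1.png",np.hstack(out))
E
```

```text
3.0833 [np.float64(0.6561505473522795), np.float64(0.2301049699782392), 0.2355] [0.65545659 0.23209538 0.23568551] [-0.34430319  0.74942593 -0.05151397  1.35514304  0.03903866  1.03770335
  1.24301681] 0.003964798209520666 [ 0.23413326  0.51320103 -0.66903988]
top [190.81016455 149.3585166 ]
158 104
side [220.78261396 213.4638276 ]
188 168
```

View pics/c1.png

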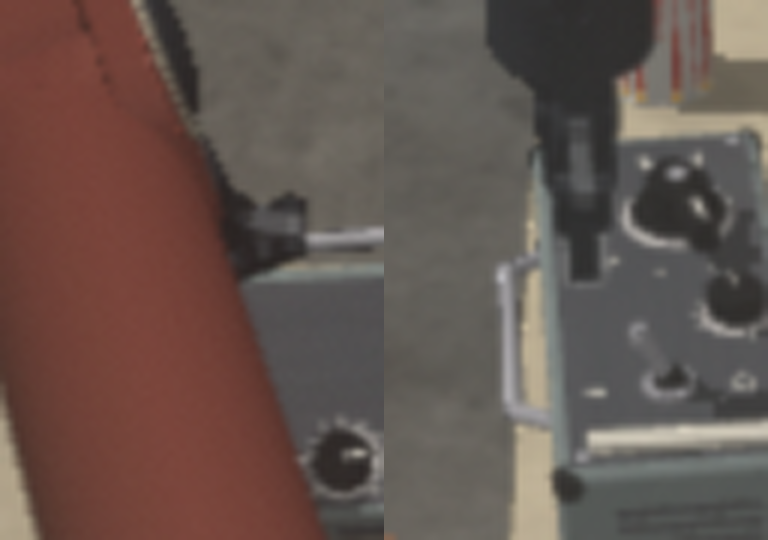

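The side view puts the tip at crop (584,280) against a predicted (581,273), so the shut fingertips do stand 73 mm ahead of the TCP. The tip is about 15 mm wide along the set's x. The bat is clear in front of it at (640,335). Now I flick the switch off.

```bash
python3 - <<'E'
from rob import *
f0=arm.read_ft_force()
line(45,83,24,180,.12)
arm.pause(.2);print(arm.read_tool_pos(),pose(45,83,24,180)[0],(arm.read_ft_force()-f0).round(1))
for x in(30,26,22,19,16,13):
    line(x,83,24,180,.05);print(x,arm.read_time(),(arm.read_ft_force()-f0).round(1))
line(40,83,24,180,.1);line(40,83,70,180,.15)
print(arm.read_time())
im=snapshot("side");cv2.imwrite("pics/s2.png",cv2.resize(im[180:275,200:270],None,fx=6,fy=6,interpolation=cv2.INTER_CUBIC))
E
```

```text
[0.65673572 0.23031682 0.19075201] [np.float64(0.6561505473522795), np.float64(0.2301049699782392), 0.1895] [ 0.7 -0.2 -0.4]
30 4.3667 [3.2 0.8 0.9]
26 4.6167 [1.1 0.5 0.2]
22 4.8667 [-0.5 -0.8 -0.7]
19 5.1167 [ 0.4 -0.1  0.6]
16 5.3667 [ 0.5 -0.6 -0.5]
13 5.6167 [ 0.6 -0.2 -0.6]
6.4917
```

View pics/s2.png

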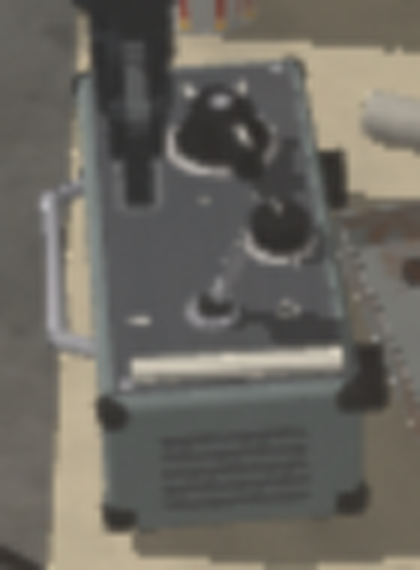

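The bat tip has moved to (235,260) and leans to the front, so the switch is OFF. The fingertip's effective half-width is about 11 mm. Now the selector, first click only, to calibrate.

```bash
cat >> rob.py <<'E'
def fing(phi,w=19,r=37):
    c,s=np.cos(np.radians(phi)),np.sin(np.radians(phi))
    return -12+r*c-w*s,-62+r*s+w*c
def sweep(a,b,h=12,step=4,v=.03,f0=0):
    n=int(np.ceil(abs(b-a)/step))
    for p in np.linspace(a,b,n+1)[1:]:
        line(*fing(p),h,p+90,v)
        f=np.array(arm.read_ft_force())-f0;t=np.radians(p)+YAW
        print(round(p,1),round(arm.read_time(),2),"tang",round(f@[-np.sin(t),np.cos(t),0],1),"all",f.round(1))
E
python3 - <<'E'
from rob import *
p,o=pose(*fing(125),60,215)
arm.line_to([*pose(40,83,75,180)[0]],velocity=.15)
arm.movep(p,o);f0=np.array(arm.read_ft_force())
line(*fing(125),12,215,.12);arm.pause(.15);print(arm.read_time(),(np.array(arm.read_ft_force())-f0).round(1),arm.read_tool_pos()-np.array(pose(*fing(125),12,215)[0]))
sweep(125,86,f0=f0)
im=snapshot("side");cv2.imwrite("pics/s3.png",np.hstack([cv2.resize(im[180:275,200:270],None,fx=5,fy=5,interpolation=cv2.INTER_CUBIC),cv2.resize(snapshot("top")[140:201,200:284],(420,475))]))
E
```

```text
8.1583 [-0.2 -0.2  0.1] [0.0007381  0.00048321 0.00096668]
121.1 8.41 tang 0.2 all [ 0.1 -0.4 -0.8]
117.2 8.66 tang 0.6 all [-0.1 -0.9 -0.6]
113.3 8.91 tang -0.8 all [ 1.2 -0.5  0. ]
109.4 9.16 tang -0.5 all [ 1.2 -1.4 -0.9]
105.5 9.41 tang 0.7 all [-0.8  0.2 -0.6]
101.6 9.66 tang -0.1 all [ 0.3 -0.6 -0.2]
97.7 9.91 tang 4.3 all [-4.  -1.7  1.8]
93.8 10.16 tang 1.6 all [-1.6 -0.  -1.5]
89.9 10.41 tang 0.1 all [-0.  -1.  -0.1]
86.0 10.66 tang 0.3 all [-0.3 -0.6 -0.3]
```

View pics/s3.png

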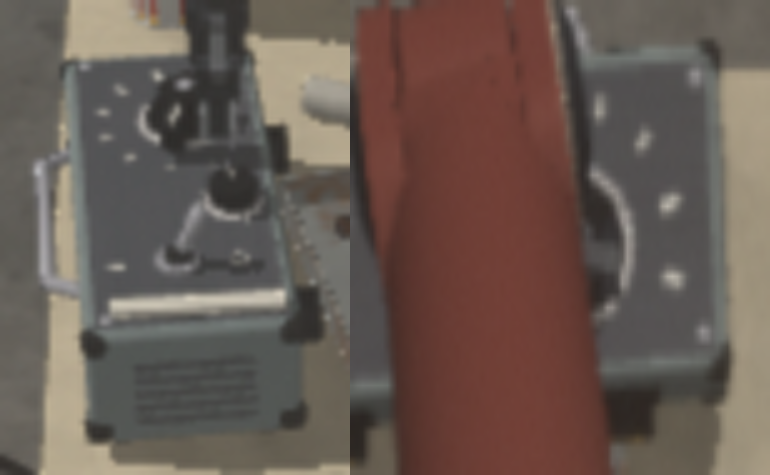

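```bash
python3 - <<'E'
from rob import *
f0=np.array(arm.read_ft_force())
sweep(86,-6,step=4,f0=f0)
print(arm.read_joint_positions())
E
```

```text
82.0 11.01 tang 0.2 all [-0.2  0.8 -0.5]
78.0 11.26 tang 0.5 all [-0.4  0.3 -0.3]
74.0 11.51 tang 0.6 all [-0.5  0.7 -0.3]
70.0 11.76 tang 1.7 all [-1.8 -0.  -0.5]
66.0 12.01 tang 2.3 all [-2.2  0.6 -0.8]
62.0 12.26 tang -0.3 all [ 0.6  0.8 -0.6]
58.0 12.51 tang 0.2 all [ 0.3  1.  -0.4]
54.0 12.76 tang 0.1 all [ 0.   0.3 -0.7]
50.0 13.01 tang 0.6 all [-0.6  0.2 -0.5]
46.0 13.26 tang -0.2 all [ 0.  -0.3 -0.6]
42.0 13.51 tang 1.9 all [-1.5  1.2  0.1]
38.0 13.76 tang 4.9 all [-4.2  2.8  1. ]
34.0 14.01 tang 0.2 all [ 0.5  0.7 -0.4]
30.0 14.26 tang 1.1 all [-0.7  0.9 -0.8]
26.0 14.51 tang 0.0 all [-0.1 -0.  -0.4]
22.0 14.76 tang 0.5 all [ 0.7  0.9 -0.2]
18.0 15.01 tang 1.5 all [-0.3  1.5 -0.7]
14.0 15.26 tang 0.7 all [ 0.1  0.8 -0.2]
10.0 15.51 tang 3.7 all [-1.2  3.5 -0.3]
6.0 15.76 tang 2.4 all [-0.3  2.4 -0.5]
2.0 16.01 tang 0.2 all [ 0.2  0.3 -1. ]
-2.0 16.26 tang 0.6 all [ 0.3  0.6 -0.5]
-6.0 16.51 tang 1.4 all [ 0.1  1.4 -1.5]
[-0.43334196  0.79197126  0.44767733  1.55285804 -0.40663361  0.89040669
  0.12597738]
```

```bash
python3 - <<'E'
from rob import *
f0=np.array(arm.read_ft_force())
sweep(-6,-35,step=4,f0=f0)
line(*fing(-15),12,75,.08);line(*fing(-15),65,75,.15)
p,o=pose(-45,83,65,180);arm.movep(p,o);arm.pause(.1)
print(arm.read_time())
a=snapshot("side")[180:275,200:270];b=snapshot("top")[140:201,200:284]
cv2.imwrite("pics/s4.png",np.hstack([cv2.resize(a,None,fx=5,fy=5,interpolation=cv2.INTER_CUBIC),cv2.resize(b,(420,475))]))
E
```

```text
-9.6 16.76 tang -0.8 all [-0.9 -0.7  1.1]
-13.2 17.01 tang -0.6 all [ 0.2 -0.7  1.3]
-16.9 17.26 tang 1.0 all [-1.3  1.3  1.9]
-20.5 17.51 tang 1.7 all [-0.6  2.   1.2]
-24.1 17.76 tang 0.2 all [-0.1  0.2  1.5]
-27.8 18.01 tang -0.4 all [ 0.3 -0.6  1.3]
-31.4 18.26 tang -0.7 all [ 0.1 -0.9  0.6]
-35.0 18.51 tang -1.2 all [-0.1 -1.3  0.2]
20.775
```

View pics/s4.png

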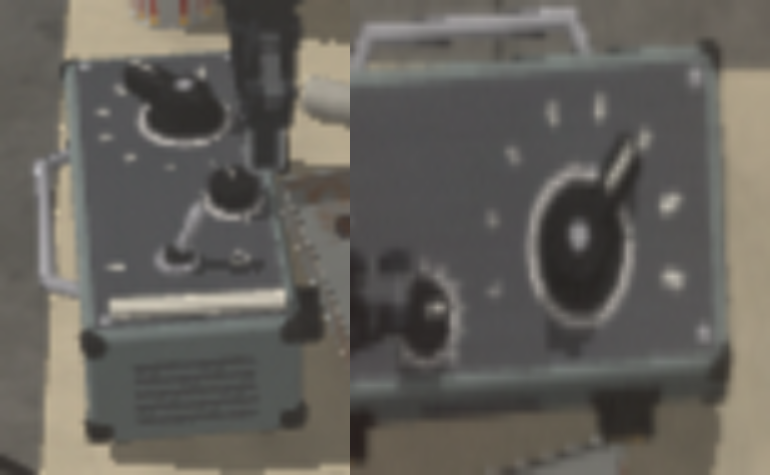

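The handle line points at the sixth mark ((645,138) in the top crop), so the selector is at step 6. The switch is still off and the trim knob pointer hasn't moved. Now I flick the switch on from the front.

```bash
python3 - <<'E'
from rob import *
f0=np.array(arm.read_ft_force())
line(-45,83,24,180,.12)
for x in(-25,-20,-16,-13,-10,-7,-5):
    line(x,83,24,180,.05);print(x,arm.read_time(),(arm.read_ft_force()-f0).round(1))
line(-40,83,24,180,.1);line(-45,83,90,180,.15)
p,o=pose(-130,120,150,180);arm.movep(p,o);arm.pause(.2)
print(arm.read_time())
a=snapshot("side")[180:275,200:270];b=snapshot("top")[140:201,170:284]
cv2.imwrite("pics/s5.png",np.hstack([cv2.resize(a,None,fx=4.5,fy=4.5,interpolation=cv2.INTER_CUBIC),cv2.resize(b,(480,427))]))
E
```

```text
-25 21.9167 [-0.5  0.1  0.7]
-20 22.1667 [-2.8 -0.1  1.7]
-16 22.4167 [-0.8  0.1 -0.5]
-13 22.6667 [-0.1  0.1 -0.6]
-10 22.9167 [ 0.4 -0.5 -0.6]
-7 23.1667 [ 0.6 -0.3  0. ]
-5 23.4167 [ 1.1 -0.1 -0. ]
25.225Traceback (most recent call last):
  File "<stdin>", line 10, in <module>
    return _nx.concatenate(arrs, 1, dtype=dtype, casting=casting)
           ~~~~~~~~~~~~~~~^^^^^^^^^^^^^^^^^^^^^^^^^^^^^^^^^^^^^^^
ValueError: all the input array dimensions except for the concatenation axis must match exactly, but along dimension 0, the array at index 0 has size 428 and the array at index 1 has size 427
```

```bash
python3 - <<'E'
from rob import *
a=snapshot("side")[180:275,200:270];b=snapshot("top")[140:201,170:284]
cv2.imwrite("pics/s5.png",np.hstack([cv2.resize(a,(315,428),interpolation=cv2.INTER_CUBIC),cv2.resize(b,(480,428))]))
E
```

```text
(no output)
```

View pics/s5.png

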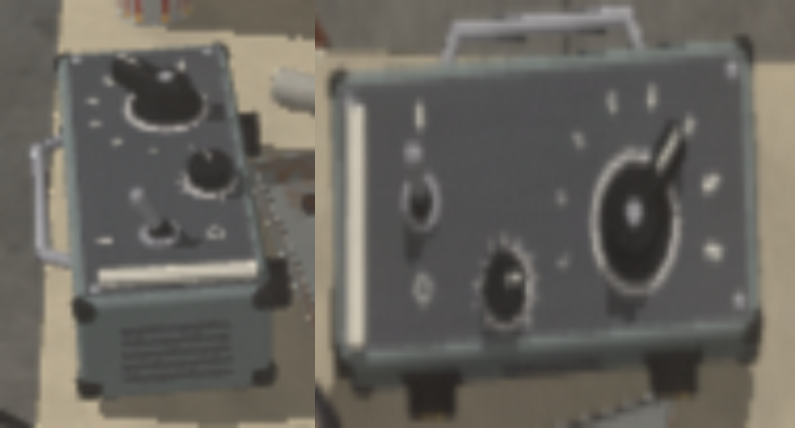

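The switch leans to the back at (413,152), so it is ON. The handle points at the sixth mark (688,125), and nothing else has moved.

```bash
python3 -c "
from station import ticket
print(ticket.finish_job())"
```

```text
the job is handed in; nothing more can be done
None
```

The output was switched off, the range selector pushed clockwise click by click from step 1 to step 6, and the output switched back on; I checked each stage in the camera pictures and handed the job in at about 25 s on the robot's clock.

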